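# Bolt the bottle carrier shut

### The arm

A 7-joint arm with a two-finger parallel gripper is mounted at the origin on a cart in front of the work surface, level with it; the furniture and walls round the work are solid. World frame = base frame: x ahead of the robot, y to its left, z up, the work surface at z = 0. Lengths are in m, angles in rad, forces in N, time in s.
With the tool pointing down it reaches from about 0.35 to 0.9 m from the base axis. Payload 8.1 kg.
Tool frame: the origin (TCP) lies midway between the tips of the shut fingers; the grasp point (between the pads) lies 19 mm behind it; x points along the fingers, z is the direction in which the jaws open and shut, and the axes are right-handed (so a half turn about x gives the same grasp; the last joint's range is limited). The gripper opens to 92 mm and grips with 3 to 60 N. Pads are 19 mm wide; open, the fingers measure 130 mm over their backs; the gripper's body (75 mm by 190 mm) begins 47 mm behind the grasp point.
Start: joints at [-1.39, 0.434, 0.025, 1.573, -0.012, 1.134, -0.075], TCP at [0.175, 0.6, 0.227] pointing down, gripper open.
Joint ranges: [-2.62, 2.62], [-0.44, 2.09], [-1.27, 1.32], [0.08, 2.57], [-1.32, 4.46], [0.12, 2], [-2.74, 2.74]. Speed limits (rad/s): [2.22, 2.22, 3.01, 3.01, 3.14, 3.14, 3.14].

### API

Orientations are given as a rotation vector (axis times angle).
In Python, from cell import arm gives the robot as it stands. The module is installed in compiled form; this text tells all that it offers.
- The arm moves only by the tool move_arm, never from a script. Its argument "steps" is text: rows parted by semicolons, each of 5 numbers parted by spaces: the shift along the tool's x, y, z in m, then the turn about the tool's x in rad, then the closure in counts, from 0 (fully open) to 255 (shut). A call has 1 to 10 rows; each row is the pose to reach, as a shift and turn from the pose commanded when the call began, along the tool's axes at that moment; what a row does not reach only later rows make up. A row lasts 1/12 s, in which the tool goes at most 41.7 mm and 7.16 degrees, less where a joint would pass 70% of its speed; a pose out of reach is approached as far as the arm can. A call with a gripper value outside its range is refused whole. The fingers move at their own pace and stop on an object; "squeeze" is the grip in N (left out, the last holds). Time passes only in rows, so rows that repeat a pose let the fingers close. It gives the time, the measured TCP pose, the force and the opening at its end, in the units of the state.
- arm.observe(): the state, without advancing time (a new reading comes with each control period).
- arm.get_image(name): name is "side" or "top" or "wrist"; returns a dict with "img" (420x560x3 uint8, blue, green, red), "z_map" (420x560 float32, m along the optical axis (not along the pixel's ray), 0 where there is no reading), "vfov" (degrees; the focal length in pixels is half the picture's height over the tangent of half this angle, whatever the lens; pixels are square), "cx", "cy" (the principal point, pixels), "k1" (the pictures are not rectified: a ray, as slopes to the right and down, at radius r is drawn at 1 + k1 r^2 times it, then the intrinsics apply), "extrinsics" (4x4, takes a point from camera to world coordinates). Camera axes: x right, y up, looking along -z (the intrinsics and any distortion apply to the point x, -y, -z); pixel columns grow to the right and rows downward; lengths in m; the calibration is good to about 2 mm. A picture is of the moment at which its call begins.
- arm.sign_off(): hands the job in, once; it reports no verdict.
The state is a dict: "clock": time; "joints": joint angles; "dq": joint speeds; "joint_efforts": joint torques, N m; "position": TCP position; "ee_rot": TCP orientation; "force": force on the tool from outside, world axes, zero at the start; "ft_torque": the same for the moment, N m; "width": opening from 0.0 (shut) to 1.0 (fully open).
Only numpy, scipy, OpenCV 4.12 (cv2) and the standard library are available. Lean on these libraries where they do the work, as an engineer would, in place of code of your own. Each camera call takes 0.05 s, during which the arm holds its last target.

### The job

Lock the two bottles into the carrier: lift the handle of its barrel bolt out of the notch, slide the bolt across the mouth of the bottle bay, find the other notch by feel with the handle, press the handle fully down into it, and let go. Be gentle: never force the handle against the notched plates, and leave the bottles and the vial standing where they are.

Things in the scene. Friction and masses are not known exactly. Their poses are not given: they have to be found in the camera images.
- carrier: bottle carrier, fixed: aluminium base plate 236 mm (y) x 156 mm (x), 10 mm thick, nothing on it above 118 mm. Origin on the worktop under the base's middle; z up, -x faces the robot, +y is the way the bolt closes. The bolt's rod (15 mm thick) lies along y, axis at x -35, z 80 mm. Over 30 N on the carrier or its notched plates, by handle or robot, counts as forcing it
- first_notch (a point): first notch (fixed), 13 mm wide, 20 mm deep: middle of its mouth, at the height (86 mm) of the plates' low edge over which the handle slides. The notches are cut in upright steel plates parallel to the rod, 20 to 30 mm in front of its axis. A tall stop (to 118 mm) bounds this notch on its -y side
- bay_mouth (a point): point on the rod's axis in the middle of the 45 mm wide bay mouth. The far notch, in front of the rod, is 11.5 mm wide and 20 deep, in a rigid bracket set differently on each carrier and NOT measured: its centre is 48 to 68 mm along +y from the first. The low edge (86 mm) goes on for 24 mm beyond it, so a handle that overshoots must come back; over the edge the handle will not go down
- knob (a point): centre of the handle's grip: black cylinder, 19 mm diameter, 24 mm long, axis along the carrier's y; pinch its two flat ends from above (it can turn between the fingers). It is on an 8 mm square arm, 72 mm from the rod's axis, on the -x side; fully down it hangs 0.26 rad below level (70 mm in front of the axis, 18.5 mm below it) and swings up round the axis. Free all round
- bolt_slide (a joint): travel of the bolt along the carrier's +y (m): 0 with the handle mid first notch, growing as it closes, 0.076 at its limit; play is 2.5 mm either way in the first notch, 1.7 in the far one; takes about 3 N to move, stays where it is left
- bolt_turn (a joint): angle of the handle about the rod (rad): 0 fully down, growing as it is lifted, 1.05 at its upper limit. Above 0.72 the arm is clear of the low edge and can slide; between the notches it cannot go below about 0.6 (the plates feel nearly 3 times the force on the knob). Stiff (about 2 N at the knob): it stays at any angle and must be pressed down, it does not fall
- bottle_front_mid (a point): clear bottle with white cap, 37 mm diameter, 88 mm tall, loose, standing in the bay on the carrier just behind the bolt's path; the point is half-way up. To be left alone
- bottle_back_mid (a point): pink bottle with white cap, 37 mm diameter, 86 mm tall, loose, standing in the bay behind the first; the point is half-way up. To be left alone
- vial_mid (a point): small amber vial with black cap, 21 mm diameter, 60 mm tall, loose, standing in the low white tray on the carrier, behind the handle; the point is half-way up. To be left alone
There are look-alikes about, which are no part of the job. What is shaped like the part that bears vial_mid but red is not meant. Leave any green look-alike of the part that bears bottle_back_mid alone.

How it is judged:
On the way, in this order (a step that is already met when the one before it is completed fails the run):
1. the handle is lifted clear of the first notch (above 0.65 rad) before the bolt has moved 10 mm (value of joint bolt_turn above 0.65 rad and value of joint bolt_slide below 0.01 m), for 0.1 s.
2. the bolt is slid across the bay with the handle up (travel over 42 mm, handle above 0.5 rad) (value of joint bolt_slide above 0.042 m and value of joint bolt_turn above 0.5 rad), for 0.1 s.
At the end, for the whole second after the job is handed in: the bolt is across the bay (travel over 42 mm) with the handle down in the far notch (below 0.10 rad), at rest; both bottles and the vial upright (within 0.3 rad) and within 20 mm of where they stood (value of joint bolt_slide above 0.042 m and value of joint bolt_turn below 0.1 rad and velocity of joint bolt_slide between -0.01 and 0.01 m/s and velocity of joint bolt_turn between -0.1 and 0.1 rad/s and not (distance of bottle_front_mid from where it was at the start of the episode above 0.02 m or angle between bottle_front_mid's own z axis and vertical above 0.3 rad) and not (distance of bottle_back_mid from where it was at the start of the episode above 0.02 m or angle between bottle_back_mid's own z axis and vertical above 0.3 rad) and not (distance of vial_mid from where it was at the start of the episode above 0.02 m or angle between vial_mid's own z axis and vertical above 0.3 rad)); the robot touches nothing.
It fails at once if the carrier or its notched plates are loaded with more than 30 N (bolt or robot forced against them) (contact force between carrier and anything else above 30 N).
It fails at once if the front bottle is shoved more than 20 mm or tipped over 0.3 rad (distance of bottle_front_mid from where it was at the start of the episode above 0.02 m or angle between bottle_front_mid's own z axis and vertical above 0.3 rad).
It fails at once if the back bottle is shoved more than 20 mm or tipped over 0.3 rad (distance of bottle_back_mid from where it was at the start of the episode above 0.02 m or angle between bottle_back_mid's own z axis and vertical above 0.3 rad).
It fails at once if the vial is shoved more than 20 mm or tipped over 0.3 rad (distance of vial_mid from where it was at the start of the episode above 0.02 m or angle between vial_mid's own z axis and vertical above 0.3 rad).
It also fails if it takes over 70 s, if anything falls off the work surface, if the arm or the gripper's body presses on something with over 40 N, if the wrist force passes 120 N, or if a joint passes its speed limit or range.

## Working session

There is one attempt and no reset: what is moved stays moved. The work goes in short steps, Python scripts to look and compute and a tool call to move; the robot and the scene stay as the last step left them, time stands still between calls to the robot, and variables do not carry over. Pictures are saved under pics/ and viewed, and the job is handed in when it is done.

Besides the shell and the picture viewer there is one more tool, called after "Emit:" as name(argument=value, ...) on one line, values as JSON. move_arm: Moves the arm, as the interface text tells. Its arguments: {"type":"object","properties":{"steps":{"type":"string"},"squeeze":{"type":"number"}},"required":["steps"]}

```bash
mkdir -p pics; python3 - <<'E'
from cell import arm
import cv2,numpy as np
s=arm.observe(); print({k:np.round(v,4).tolist() for k,v in s.items()})
for n in ("side","top","wrist"):
    d=arm.get_image(n); cv2.imwrite(f"pics/a_{n}.png",d["img"]); print(n,d["vfov"],d["cx"],d["cy"],d["k1"],np.round(d["extrinsics"],3).tolist())
    np.savez(f"a_{n}.npz",**d)
E
```

```text
{'clock': 0.0, 'joints': [-1.3896, 0.4352, 0.025, 1.5741, -0.0116, 1.134, -0.0751], 'dq': [-0.0014, -0.0005, -0.0013, -0.0015, 0.0, 0.0004, -0.0006], 'joint_efforts': [0.0, -66.785, 0.9854, -31.4475, -0.0605, 0.0426, 0.0002], 'position': [0.1749, 0.5995, 0.2259], 'ee_rot': [-0.9986, 1.3314, 0.9969], 'force': [-0.4807, -0.5599, 0.268], 'ft_torque': [0.0189, -0.0179, -0.0133], 'width': 1.0019}
side 50.99273469704693 276.07858936860885 202.70490704268082 0.024694693933028884 [[0.972, 0.128, -0.198, 0.398], [-0.234, 0.437, -0.868, -0.749], [-0.024, 0.89, 0.455, 0.467], [0.0, 0.0, 0.0, 1.0]]
top 46.68251027100567 286.04283749678723 209.03666035225314 -0.10322428789096706 [[-0.071, 0.976, -0.207, 0.378], [-0.997, -0.07, 0.013, 0.013], [-0.002, 0.207, 0.978, 1.035], [0.0, 0.0, 0.0, 1.0]]
wrist 64.36047912182265 282.8791805629514 206.92230735043916 -0.050229849665925225 [[0.28, -0.926, -0.252, 0.106], [0.96, 0.271, 0.074, 0.62], [0.0, -0.263, 0.965, 0.385], [0.0, 0.0, 0.0, 1.0]]
```

View pics/a_side.png

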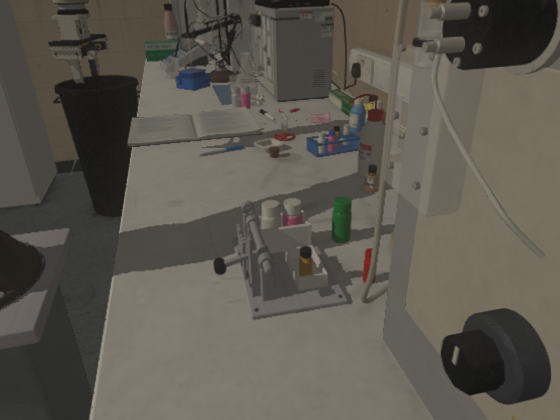

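View pics/a_top.png

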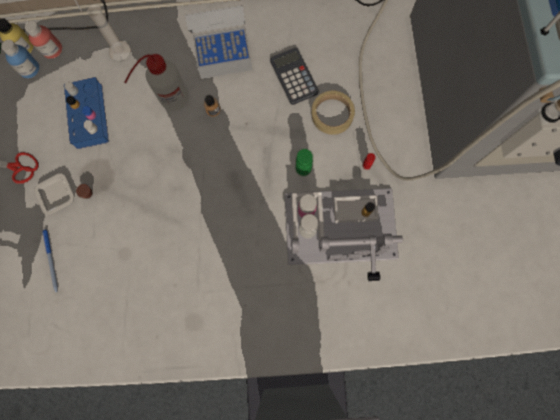

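View pics/a_wrist.png

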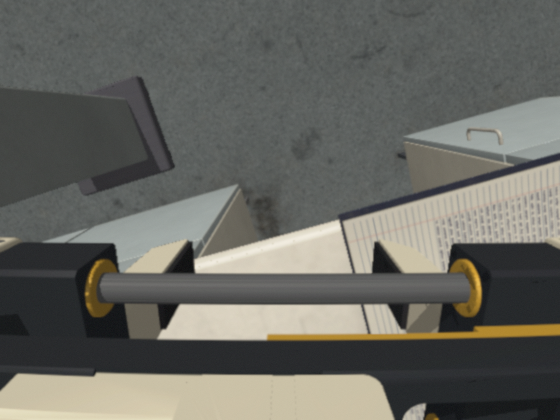

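The top view shows the carrier around (345,225), with the knob at (374,276), the rod at row ~242, bottles at (308,205) and (309,228), and the vial at (368,209). I'll zoom in and deproject.

```bash
cat > h.py <<'E'
import numpy as np,cv2
def K(d):
    f=210/np.tan(np.radians(float(d["vfov"]))/2); return f,float(d["cx"]),float(d["cy"]),float(d["k1"])
def slopes(d,u,v):
    f,cx,cy,k=K(d); M=np.array([[f,0,cx],[0,f,cy],[0,0,1]])
    p=np.stack([np.ravel(u),np.ravel(v)],-1).astype(float).reshape(-1,1,2)
    return cv2.undistortPoints(p,M,np.array([k,0,0,0,0.]),None,None,None) .reshape(-1,2)
def pts(d,u,v):
    s=slopes(d,u,v); z=d["z_map"][np.ravel(v).astype(int),np.ravel(u).astype(int)]
    c=np.stack([s[:,0]*z,-s[:,1]*z,-z],-1); E=d["extrinsics"]; return c@E[:3,:3].T+E[:3,3]
def plane(d,u,v,h):
    s=slopes(d,u,v); E=d["extrinsics"]; r=np.stack([s[:,0],-s[:,1],-np.ones(len(s))],-1)@E[:3,:3].T
    o=E[:3,3]; return o+r*((h-o[2])/r[:,2])[:,None]
def cloud(d):
    v,u=np.mgrid[0:420,0:560]; P=pts(d,u,v).reshape(420,560,3); P[d["z_map"]==0]=np.nan; return P
E
python3 - <<'E'
from h import *
d=dict(np.load("a_top.npz")); s=dict(np.load("a_side.npz"))
cv2.imwrite("pics/b_top.png",cv2.resize(d["img"][175:295,270:420],None,fx=5,fy=5,interpolation=2))
cv2.imwrite("pics/b_side.png",cv2.resize(s["img"][190:320,200:360],None,fx=4.6,fy=4.6,interpolation=2))
P=cloud(d)
for n,D,roi in(("top",d,(262,292,360,390)),("side",s,(250,280,205,235))):
    r0,r1,c0,c1=roi; C=cloud(D)[r0:r1,c0:c1]; g=D["img"][r0:r1,c0:c1].max(-1)
    m=(g<50)&(C[...,2]>0.03)&(C[...,2]<.12); q=C[m]; print(n,len(q),q.mean(0).round(4),np.percentile(q,[3,50,97],axis=0).round(4).tolist())
    ys,xs=np.nonzero(m); print(xs.min()+c0,xs.max()+c0,ys.min()+r0,ys.max()+r0)
E
```

```text
top 77 [ 0.4346 -0.162   0.0703] [[0.4281, -0.1721, 0.0664], [0.4344, -0.1616, 0.0704], [0.4411, -0.1514, 0.0735]]
368 379 272 279
side 146 [ 0.4357 -0.1709  0.0666] [[0.4285, -0.1773, 0.057], [0.4356, -0.1744, 0.0679], [0.4432, -0.157, 0.0718]]
214 225 258 273
```

View pics/b_top.png

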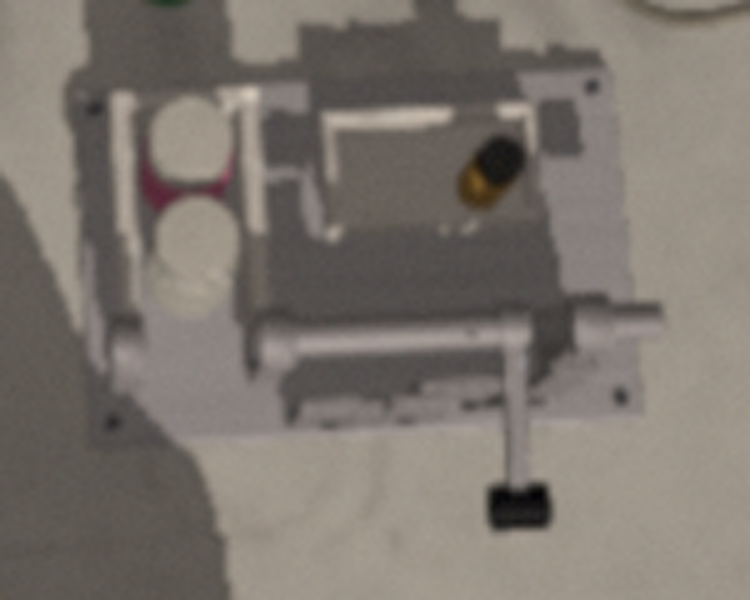

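View pics/b_side.png

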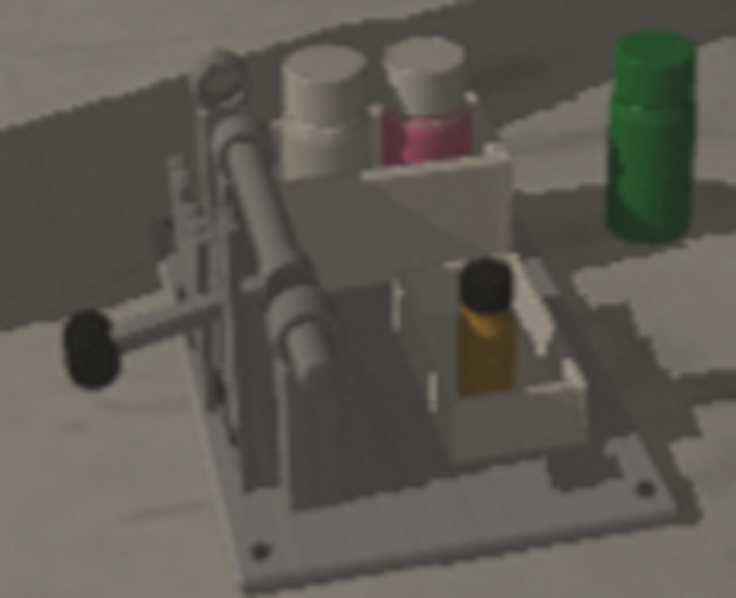

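```bash
python3 - <<'E'
from h import *
d=dict(np.load("a_top.npz"))
hz=np.array([[94,108],[591,86],[113,422],[620,397]])/5+[270,175]-.4
Q=plane(d,hz[:,0],hz[:,1],.01); print(Q.round(4))
for a,b in((0,1),(2,3)):
    v=Q[a]-Q[b]; print("yaw(y axis)",np.arctan2(-v[0],v[1]),np.linalg.norm(v))
for a,b in((0,2),(1,3)):
    v=Q[a]-Q[b]; print("yaw(x)",np.arctan2(v[1],v[0]),np.linalg.norm(v))
c=Q.mean(0);print(c)
r=np.array([[300,338],[490,326]])/5+[270,175]-.4
R=plane(d,r[:,0],r[:,1],.086); v=R[0]-R[1]; print(R,np.arctan2(-v[0],v[1]))
k=np.array([[520,507]])/5+[270,175]-.4
print(plane(d,k[:,0],k[:,1],.066))
C=cloud(d); print(C[242,330:370:6].round(3).tolist())
s=dict(np.load("a_side.npz"))
k=np.array([[92,349]])/4.6+[200,190]-.4
print("side knob end",plane(s,k[:,0],k[:,1],.0615), pts(s,k[:,0].round(),k[:,1].round()))
E
```

```text
[[ 0.6225 -0.0074  0.01  ]
 [ 0.6169 -0.2241  0.01  ]
 [ 0.4862 -0.0055  0.01  ]
 [ 0.4809 -0.221   0.01  ]]
yaw(y axis) -0.02584580534785583 0.21673095837939843
yaw(y axis) -0.02476440054679377 0.21553424021068535
yaw(x) -0.013549129559426245 0.13632821265168954
yaw(x) -0.022322301523861936 0.13608567084691378
[ 0.55161632 -0.1145045   0.01      ]
[[ 0.50584031 -0.07997732  0.086     ]
 [ 0.50507743 -0.15529968  0.086     ]] -0.010127935774125905
[[ 0.43458595 -0.16335168  0.066     ]]
[[0.506, -0.081, 0.087], [0.505, -0.092, 0.089], [0.504, -0.104, 0.086], [0.504, -0.116, 0.086], [0.503, -0.128, 0.087], [0.502, -0.14, 0.087], [0.501, -0.152, 0.084]]
side knob end [[ 0.436528   -0.16287374  0.0615    ]] [[ 0.43648285 -0.1739549   0.06992059]]
```

```bash
python3 - <<'E'
from h import *
s=dict(np.load("a_side.npz"));d=dict(np.load("a_top.npz"))
k=np.array([[261,551],[646,489]])/4.6+[200,190]-.4
print(plane(s,k[:,0],k[:,1],.01),pts(s,k[:,0].round(),k[:,1].round()))
C=cloud(d); 
for u,v in((388,200),(392,235),(300,255),(345,215),(389,193),(293,259)): print(u,v,C[v,u].round(4))
S=cloud(s)
for D,n in((C,'top'),(S,'side')):
    m=(abs(D[...,0]-.505)<.02)&(D[...,1]>-.15)&(D[...,1]<-.085)&(D[...,2]>.07)&(D[...,2]<.1)
    q=D[m]; print(n,len(q),q.mean(0),np.polyfit(q[:,1],q[:,0],1))
    top=q[q[:,2]>np.percentile(q[:,2],70)]; print(top.mean(0))
E
```

```text
[[ 0.48218484 -0.22086755  0.01      ]
 [ 0.61819659 -0.22437659  0.01      ]] [[ 0.48152054 -0.2219296   0.01178543]
 [ 0.61715012 -0.22674487  0.01188216]]
388 200 [ 0.5987 -0.2224  0.0098]
392 235 [ 0.5112 -0.2052  0.0843]
300 255 [ 0.4935 -0.0226  0.0095]
345 215 [ 0.5713 -0.1249  0.0159]
389 193 [ 0.6134 -0.2257  0.013 ]
293 259 [ 0.4859 -0.0072  0.0117]
top 258 [ 0.50517582 -0.11834064  0.0853127 ] [0.07631418 0.51420689]
[ 0.5053393  -0.11700157  0.08772836]
side 182 [ 0.50544232 -0.11888862  0.08539704] [0.06425286 0.51308125]
[ 0.50755425 -0.11708425  0.08717491]
```

```bash
cat > go.py <<'E'
import sys,numpy as np
from scipy.spatial.transform import Rotation as Ro
from cell import arm
def show():
    s=arm.observe(); R=Ro.from_rotvec(s["ee_rot"]).as_matrix()
    print("t",round(float(s["clock"]),2),"TCP",np.round(s["position"],4),"F",np.round(s["force"],2),"w",round(float(s["width"]),3)); return s,R
if __name__=="__main__":
    s,R=show(); print(R.round(4)); 
    if len(sys.argv)>3:
        t=np.array([float(a) for a in sys.argv[1:4]]); print("tool shift",(R.T@(t-s["position"])).round(4))
        yaw=-0.022; j=np.array([-np.sin(yaw),np.cos(yaw),0]); c=R.T@j; print("turn about x",np.arctan2(-c[1],c[2]),np.arctan2(c[1],-c[2]))
E
python3 go.py 0.432 -0.163 0.22
```

```text
t 0.15 TCP [0.1749 0.5996 0.2261] F [-0.4  -0.46 -0.16] w 1.002
[[-2.0e-04 -9.6e-01  2.8e-01]
 [-1.2e-03  2.8e-01  9.6e-01]
 [-1.0e+00 -1.0e-04 -1.2e-03]]
tool shift [ 0.007  -0.4603 -0.6601]
turn about x -0.2618211153144845 2.8797715382753086
```

Emit:
move_arm(steps="-0.03 -0.3 -0.225 0 0; -0.03 -0.3 -0.225 0 0; -0.03 -0.3 -0.225 0 0; -0.03 -0.3 -0.225 0 0; -0.03 -0.3 -0.225 0 0; -0.03 -0.3 -0.225 0 0; -0.03 -0.3 -0.225 0 0; -0.03 -0.3 -0.225 0 0; -0.03 -0.3 -0.225 0 0; -0.03 -0.3 -0.225 -0.262 0")

```text
clock: 0.98
position: [0.4053, 0.2923, 0.2575]
ee_rot: [-1.085, 1.284, 1.079]
force: [0.7, -0.9, 0.6]
width: 1.004
```

```bash
python3 go.py 0.445 0.0 0.25;python3 go.py 0.432 -0.163 0.2
```

```text
t 0.98 TCP [0.4053 0.2923 0.2575] F [ 0.73 -0.93  0.62] w 1.004
[[ 0.003  -0.9854  0.1704]
 [-0.0023  0.1704  0.9854]
 [-1.     -0.0033 -0.0017]]
tool shift [ 0.0083 -0.0889 -0.2813]
turn about x -0.14924458035473243 2.992348073235061
t 0.98 TCP [0.4053 0.2923 0.2575] F [ 0.73 -0.93  0.62] w 1.004
[[ 0.003  -0.9854  0.1704]
 [-0.0023  0.1704  0.9854]
 [-1.     -0.0033 -0.0017]]
tool shift [ 0.0586 -0.1037 -0.444 ]
turn about x -0.14924458035473243 2.992348073235061
```

Emit:
move_arm(steps="0.01 -0.095 -0.28 -0.1 0; 0.01 -0.095 -0.28 -0.14 0; 0.01 -0.095 -0.28 -0.14 0; 0.01 -0.095 -0.28 -0.14 0; 0.01 -0.095 -0.28 -0.14 0; 0.01 -0.095 -0.28 -0.14 0; 0.01 -0.095 -0.28 -0.14 0; 0.03 -0.104 -0.444 -0.14 0; 0.03 -0.104 -0.444 -0.14 0; 0.03 -0.104 -0.444 -0.14 0")

```text
clock: 1.82
position: [0.4361, -0.1129, 0.2319]
ee_rot: [-1.195, 1.218, 1.195]
force: [1.1, -0.5, -0.9]
width: 1.0
```

```bash
python3 go.py 0.432 -0.163 0.2; python3 - <<'E'
from cell import arm
import cv2,numpy as np
d=arm.get_image("wrist"); cv2.imwrite("pics/c_w.png",d["img"]); np.savez("c_w.npz",**d)
E
```

```text
t 1.82 TCP [ 0.4361 -0.1129  0.2319] F [ 1.11 -0.49 -0.9 ] w 1.0
[[ 4.000e-04 -9.998e-01  1.880e-02]
 [ 1.000e-04  1.880e-02  9.998e-01]
 [-1.000e+00 -4.000e-04  1.000e-04]]
tool shift [ 0.0319  0.0032 -0.0502]
turn about x 0.0032483759378121846 -3.138344277651981
```

View pics/c_w.png

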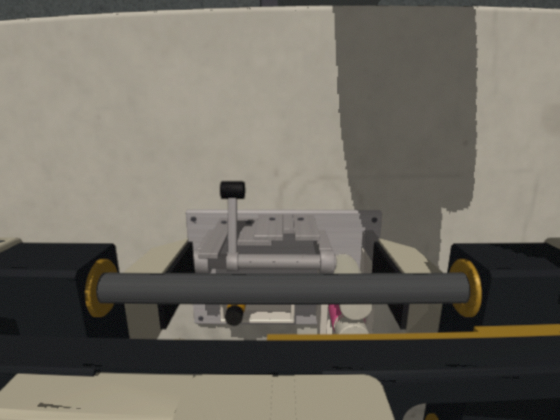

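```bash
python3 - <<'E'
from h import *
d=dict(np.load("c_w.npz"))
cv2.imwrite("pics/c_wz.png",cv2.resize(d["img"][175:280,185:345],None,fx=5,fy=5,interpolation=2))
C=cloud(d)
g=d["img"][175:205,215:250].max(-1); m=g<50; q=C[175:205,215:250][m]; ys,xs=np.nonzero(m)
print(xs.min()+215,xs.max()+215,ys.min()+175,ys.max()+175,np.percentile(q,[3,50,97],axis=0).round(4).tolist())
print(plane(d,[(xs.min()+xs.max())/2+215],[(ys.min()+ys.max())/2+175],.066))
E
```

```text
221 244 182 197 [[nan, nan, nan], [nan, nan, nan], [nan, nan, nan]]
[[ 0.43413199 -0.16193528  0.066     ]]
```

View pics/c_wz.png

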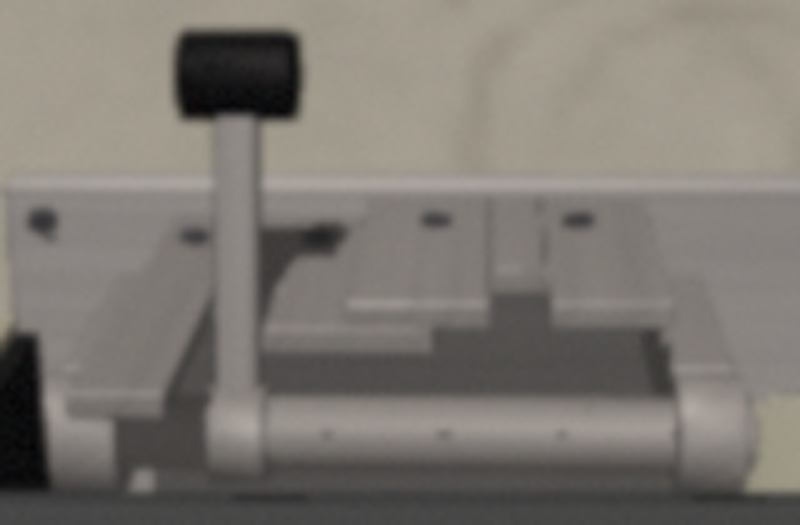

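```bash
python3 - <<'E'
from h import *
d=dict(np.load("c_w.npz"))
z=np.array([[489,305],[551,305],[348,305],[672,303],[265,330],[430,345],[213,330],[235,330],[162,405],[240,300],[260,435],[670,435]])/5+[185,175]-.4
hs=[.086]*7+[.092]+[.118]+[.092]+[.087]*2
for p,h in zip(z,hs): print(p.round(1),plane(d,p[:1],p[1:],h)[0].round(4),pts(d,p[:1].round(),p[1:].round())[0].round(4))
E
```

```text
[282.4 235.6] [ 0.4764 -0.1131  0.086 ] [ 0.476  -0.1134  0.0882]
[294.8 235.6] [ 0.4767 -0.101   0.086 ] [ 0.4768 -0.1009  0.0868]
[254.2 235.6] [ 0.4759 -0.1404  0.086 ] [ 0.4761 -0.1406  0.0867]
[319.  235.2] [ 0.4767 -0.0776  0.086 ] [ 0.4965 -0.0716  0.0316]
[237.6 240.6] [ 0.4808 -0.1568  0.086 ] [ 0.481  -0.1564  0.0864]
[270.6 243.6] [ 0.4845 -0.1248  0.086 ] [ 0.5149 -0.1277  0.0103]
[227.2 240.6] [ 0.4806 -0.167   0.086 ] [ 0.5097 -0.1811  0.0111]
[231.6 240.6] [ 0.4784 -0.1617  0.092 ] [ 0.4837 -0.1635  0.0791]
[217.  255.6] [ 0.4824 -0.1711  0.118 ] [ 0.4823 -0.1708  0.1192]
[232.6 234.6] [ 0.4723 -0.1603  0.092 ] [ 0.4778 -0.1623  0.078 ]
[236.6 261.6] [ 0.5026 -0.1589  0.087 ] [ 0.5022 -0.1583  0.0888]
[318.6 261.6] [ 0.5041 -0.0778  0.087 ] [ 0.5042 -0.0775  0.0879]
```

The wrist view shows the knob at image (232,189) and the far notch gap between columns 282 and 295. That puts its centre at about y −0.107, or roughly 55 mm of travel, which fits the 48–68 mm range.

Emit:
move_arm(steps="0 0.002 -0.05 0 0; 0 0.002 -0.05 0 0; 0.04 0.002 -0.05 0 0; 0.08 0.002 -0.05 0 0; 0.115 0.002 -0.05 0 0; 0.13 0.002 -0.05 0 0; 0.13 0.002 -0.05 0 0; 0.13 0.002 -0.05 0 0; 0.13 0.002 -0.05 0 0")

```text
clock: 2.62
position: [0.4346, -0.1612, 0.1031]
ee_rot: [-1.196, 1.217, 1.194]
force: [-0.6, -0.1, 0.0]
width: 0.997
```

```bash
python3 go.py 0.433 -0.1625 0.0445; python3 - <<'E'
from cell import arm
import cv2,numpy as np
from h import *
d=arm.get_image("wrist"); cv2.imwrite("pics/d_w.png",d["img"]); np.savez("d_w.npz",**d)
E
```

```text
t 2.62 TCP [ 0.4346 -0.1612  0.1031] F [-0.64 -0.11  0.02] w 0.997
[[ 1.400e-03 -9.998e-01  1.900e-02]
 [-3.000e-04  1.900e-02  9.998e-01]
 [-1.000e+00 -1.500e-03 -3.000e-04]]
tool shift [ 0.0586  0.0017 -0.0013]
turn about x 0.0030395360529803213 -3.138553117536813
```

View pics/d_w.png

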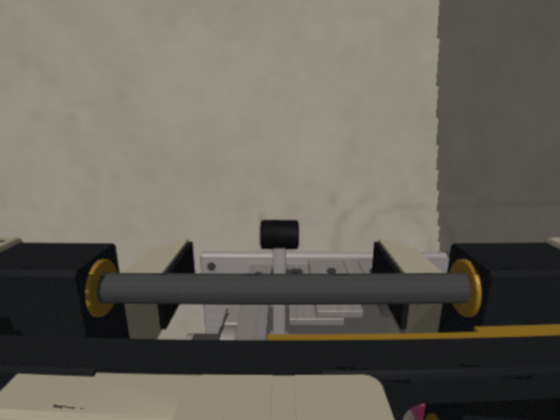

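```bash
python3 - <<'E'
from h import *
d=dict(np.load("d_w.npz"))
g=d["img"][205:262,250:310].max(-1); m=g<52; n,l,st,c=cv2.connectedComponentsWithStats(m.astype(np.uint8))
i=1+st[1:,4].argmax(); print(st[i],c[i]); u,v=st[i][0]+st[i][2]/2-.5+250,st[i][1]+st[i][3]/2-.5+205
print(u,v,plane(d,[u],[v],.066))
E
```

```text
[  11   16   37   28 1008] [29.07142857 29.20634921]
279.0 234.5 [[ 0.43419115 -0.16272026  0.066     ]]
```

Knob is at (0.434, −0.163) in all three views. Descending.

Emit:
move_arm(steps="0.02 0.002 -0.0015 0 0; 0.04 0.002 -0.0015 0 0; 0.055 0.002 -0.0015 0 0; 0.058 0.002 -0.0015 0 0; 0.058 0.002 -0.0015 0 0; 0.058 0.002 -0.0015 0 0", squeeze=12)

```text
clock: 3.17
position: [0.4326, -0.1626, 0.0452]
ee_rot: [-1.196, 1.217, 1.194]
force: [0.2, -0.3, 0.1]
width: 1.003
```

Emit:
move_arm(steps="0 0 0 0 100; 0 0 0 0 140; 0 0 0 0 160; 0 0 0 0 180; 0 0 0 0 200; 0 0 0 0 210; 0 0 0 0 220; 0 0 0 0 220; 0 0 0 0 220", squeeze=12)

```text
clock: 3.92
position: [0.4317, -0.1624, 0.044]
ee_rot: [-1.195, 1.218, 1.195]
force: [-0.7, -0.4, 0.0]
width: 0.393
```

```bash
python3 go.py 0.433 -0.1625 0.0445; python3 - <<'E'
from cell import arm
import cv2,numpy as np
d=arm.get_image("side"); cv2.imwrite("pics/e_s.png",cv2.resize(d["img"][130:330,150:390],None,fx=3,fy=3))
E
```

```text
t 3.92 TCP [ 0.4317 -0.1624  0.044 ] F [-0.73 -0.36  0.04] w 0.393
[[-1.000e-04 -9.998e-01  1.900e-02]
 [ 0.000e+00  1.900e-02  9.998e-01]
 [-1.000e+00  1.000e-04  0.000e+00]]
tool shift [-0.0005 -0.0013 -0.0001]
turn about x 0.003032499338391802 -3.1385601542514014
```

View pics/e_s.png

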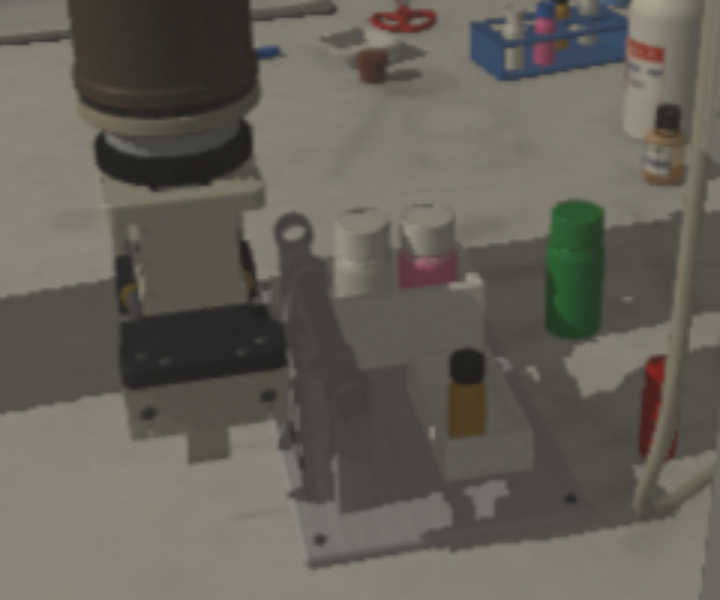

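The side view shows the gripper body at (200,380), just in front of the plates and clear of the stop. The fingers are still closing, with width at 0.39.

Emit:
move_arm(steps="0 0 0 0 220; 0 0 0 0 220; 0 0 0 0 220; 0 0 0 0 230; 0 0 0 0 230; 0 0 0 0 230", squeeze=12)

```text
clock: 4.47
position: [0.4317, -0.1624, 0.044]
ee_rot: [-1.195, 1.218, 1.195]
force: [-0.3, -1.8, -0.7]
width: 0.262
```

Emit:
move_arm(steps="-0.0035 0.001 0 0 230; -0.007 0.0015 0 0 230; -0.0105 0.002 0 0 230; -0.0142 0.0023 0 0 230; -0.018 0.0024 0 0 230; -0.0214 0.0023 0 0 230; -0.0214 0.0023 0 0 230", squeeze=15)

```text
clock: 5.05
position: [0.4294, -0.1624, 0.0661]
ee_rot: [-1.195, 1.218, 1.195]
force: [-0.3, -2.4, -1.6]
width: 0.258
```

Emit:
move_arm(steps="-0.0036 -0.0003 0 0 230; -0.0072 -0.0006 0 0 230; -0.0107 -0.0012 0 0 230; -0.0142 -0.002 0 0 230; -0.0177 -0.003 0 0 230; -0.0211 -0.004 0 0 230; -0.0278 -0.0068 0 0 230; -0.0341 -0.0102 0 0 230; -0.0372 -0.0121 0 0 230; -0.0372 -0.0121 0 0 230")

```text
clock: 5.88
position: [0.4414, -0.1624, 0.1033]
ee_rot: [-1.195, 1.218, 1.196]
force: [-6.1, -1.4, 4.6]
width: 0.26
```

```bash
python3 go.py; python3 - <<'E'
from cell import arm
import cv2,numpy as np
d=arm.get_image("side"); cv2.imwrite("pics/f_s.png",cv2.resize(d["img"][130:330,150:390],None,fx=3,fy=3))
d=arm.get_image("wrist"); cv2.imwrite("pics/f_w.png",d["img"])
E
```

```text
t 5.88 TCP [ 0.4414 -0.1624  0.1033] F [-6.12 -1.43  4.62] w 0.26
[[-5.000e-04 -9.998e-01  1.880e-02]
 [ 5.000e-04  1.880e-02  9.998e-01]
 [-1.000e+00  6.000e-04  4.000e-04]]
```

View pics/f_s.png

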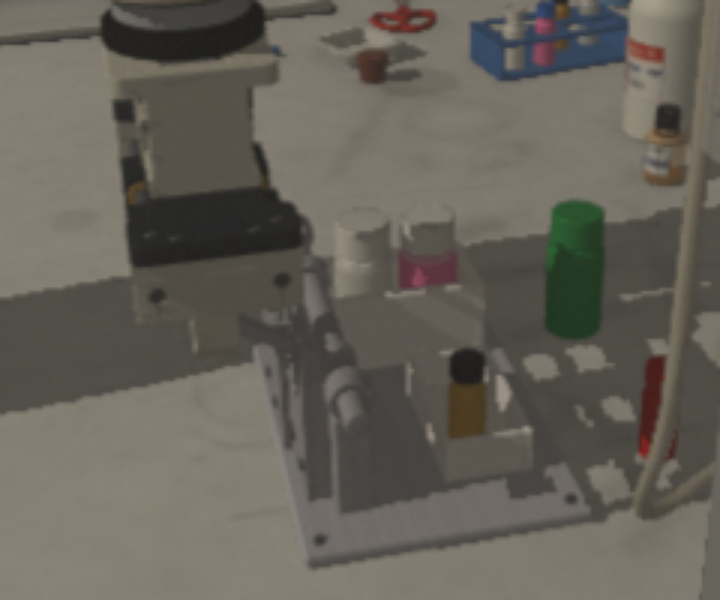

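View pics/f_w.png

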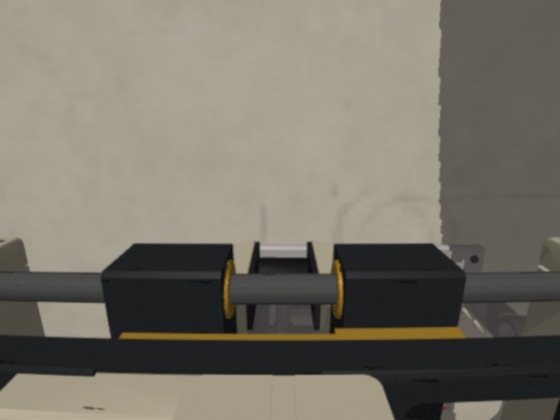

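The handle is up at about 0.86 rad, with a slight radial push of 7 N. I'll ease outward 1 mm and slide.

Emit:
move_arm(steps="-0.0006 0.0009 0 0 230; -0.0006 0.0009 0.005 0 230; -0.0006 0.0009 0.011 0 230; -0.0006 0.0009 0.017 0 230; -0.0006 0.0009 0.023 0 230; -0.0006 0.0009 0.029 0 230; -0.0006 0.0009 0.035 0 230; -0.0006 0.0009 0.041 0 230; -0.0006 0.0009 0.047 0 230; -0.0006 0.0009 0.047 0 230")

```text
clock: 6.82
position: [0.4423, -0.1138, 0.1033]
ee_rot: [-1.197, 1.216, 1.196]
force: [5.6, 1.7, -1.9]
width: 0.261
```

```bash
python3 go.py
```

```text
t 6.82 TCP [ 0.4423 -0.1138  0.1033] F [ 5.61  1.72 -1.85] w 0.261
[[ 9.000e-04 -9.999e-01  1.700e-02]
 [ 7.000e-04  1.700e-02  9.999e-01]
 [-1.000e+00 -9.000e-04  7.000e-04]]
```

Emit:
move_arm(steps="0.0002 -0.0004 0.003 0 230; 0.0002 -0.0004 0.0065 0 230; 0.0002 -0.0004 0.0065 0 230; 0.0002 -0.0004 0.0065 0 230")

```text
clock: 7.15
position: [0.4423, -0.1085, 0.1031]
ee_rot: [-1.195, 1.217, 1.196]
force: [3.3, 1.2, -0.4]
width: 0.259
```

```bash
python3 go.py; python3 - <<'E'
from cell import arm
import cv2,numpy as np
for n in("wrist","top"):
    d=arm.get_image(n); cv2.imwrite(f"pics/g_{n}.png",d["img"]); np.savez(f"g_{n}.npz",**d)
    if n=="wrist": cv2.imwrite("pics/g_wz.png",cv2.resize(d["img"][220:345,190:350],None,fx=5,fy=4.8))
E
```

```text
t 7.15 TCP [ 0.4423 -0.1085  0.1031] F [ 3.29  1.24 -0.37] w 0.259
[[ 4.000e-04 -9.998e-01  1.840e-02]
 [ 5.000e-04  1.840e-02  9.998e-01]
 [-1.000e+00 -4.000e-04  5.000e-04]]
```

View pics/g_wz.png

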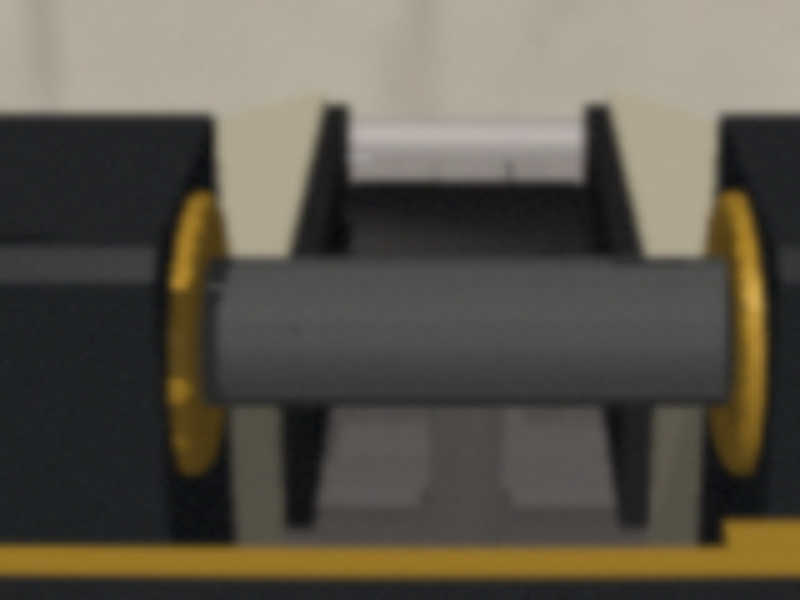

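Emit:
move_arm(steps="0.003 0.0016 0.001 0 230; 0.006 0.0035 0.0012 0 230; 0.009 0.005 0.0012 0 230; 0.0125 0.0067 0.0012 0 230; 0.0125 0.0067 0.0012 0 230; 0.0125 0.0067 0.0012 0 230")

```text
clock: 7.75
position: [0.4353, -0.108, 0.09]
ee_rot: [-1.195, 1.219, 1.195]
force: [5.1, -1.8, -2.0]
width: 0.255
```

```bash
python3 go.py|head -1
```

```text
t 7.75 TCP [ 0.4353 -0.108   0.09  ] F [ 5.14 -1.77 -2.02] w 0.255
```

Emit:
move_arm(steps="0.001 0 0.0005 0 230; 0.002 0.0004 0.0008 0 230; 0.003 0.0008 0.0008 0 230; 0.004 0.0011 0.0008 0 230; 0.004 0.0011 0.0008 0 230; 0.004 0.0011 0.0008 0 230")

```text
clock: 8.25
position: [0.4339, -0.1069, 0.0863]
ee_rot: [-1.195, 1.219, 1.196]
force: [1.9, -2.6, -0.7]
width: 0.255
```

```bash
python3 go.py|head -1
```

```text
t 8.25 TCP [ 0.4339 -0.1069  0.0863] F [ 1.95 -2.59 -0.69] w 0.255
```

Emit:
move_arm(steps="0.0005 0.0001 0 0 230; 0.001 0.0003 0 0 230; 0.0015 0.0005 0 0 230; 0.0015 0.0005 0 0 230")

```text
clock: 8.58
position: [0.4335, -0.1069, 0.0849]
ee_rot: [-1.195, 1.218, 1.196]
force: [0.9, -2.0, 1.5]
width: 0.258
```

```bash
python3 go.py|head -1
```

```text
t 8.58 TCP [ 0.4335 -0.1069  0.0849] F [ 0.87 -2.01  1.55] w 0.258
```

Emit:
move_arm(steps="0.0005 0.0001 0 0 230; 0.001 0.0003 0 0 230; 0.0015 0.0004 0 0 230; 0.0015 0.0004 0 0 230")

```text
clock: 8.92
position: [0.4331, -0.1068, 0.0834]
ee_rot: [-1.195, 1.218, 1.196]
force: [0.3, -2.6, 2.4]
width: 0.258
```

```bash
python3 go.py|head -1
```

```text
t 8.92 TCP [ 0.4331 -0.1068  0.0834] F [ 0.28 -2.64  2.45] w 0.258
```

Emit:
move_arm(steps="0.0005 0.0001 0 0 230; 0.001 0.0003 0 0 230; 0.0015 0.0004 0 0 230; 0.002 0.0005 0 0 230; 0.002 0.0005 0 0 230")

```text
clock: 9.33
position: [0.4326, -0.1068, 0.0813]
ee_rot: [-1.195, 1.218, 1.196]
force: [-1.8, -2.3, 1.5]
width: 0.261
```

```bash
python3 go.py|head -1
```

```text
t 9.33 TCP [ 0.4326 -0.1068  0.0813] F [-1.77 -2.34  1.49] w 0.261
```

It's well below 0.6 rad with only stiffness force, so the handle is in the far notch. Continuing down.

Emit:
move_arm(steps="0.0015 0.0003 0 0 230; 0.003 0.0007 0 0 230; 0.0045 0.001 0 0 230; 0.006 0.0013 0 0 230; 0.0075 0.0015 0 0 230; 0.0087 0.0017 0 0 230; 0.0087 0.0017 0 0 230")

```text
clock: 9.92
position: [0.4312, -0.1068, 0.0725]
ee_rot: [-1.195, 1.218, 1.195]
force: [-0.4, -2.0, 0.6]
width: 0.263
```

```bash
python3 go.py|head -1
```

```text
t 9.92 TCP [ 0.4312 -0.1068  0.0725] F [-0.36 -1.96  0.58] w 0.263
```

Emit:
move_arm(steps="0.0018 0.0002 0 0 230; 0.0036 0.0004 0 0 230; 0.0054 0.0006 0 0 230; 0.0072 0.0006 0 0 230; 0.009 0.0007 0 0 230; 0.0108 0.0006 0 0 230; 0.0126 0.0006 0 0 230; 0.0142 0.0005 0 0 230; 0.0142 0.0005 0 0 230")

```text
clock: 10.67
position: [0.4308, -0.1068, 0.0583]
ee_rot: [-1.195, 1.218, 1.195]
force: [0.3, -1.9, -0.2]
width: 0.261
```

```bash
python3 go.py|head -1
```

```text
t 10.67 TCP [ 0.4308 -0.1068  0.0583] F [ 0.27 -1.91 -0.2 ] w 0.261
```

Emit:
move_arm(steps="0.0018 0 0 0 230; 0.0036 -0.0003 0 0 230; 0.0054 -0.0005 0 0 230; 0.0072 -0.0008 0 0 230; 0.009 -0.0011 0 0 230; 0.0108 -0.0015 0 0 230; 0.0125 -0.0019 0 0 230; 0.0125 -0.0019 0 0 230")

```text
clock: 11.33
position: [0.4325, -0.1068, 0.0458]
ee_rot: [-1.195, 1.218, 1.196]
force: [0.2, -1.7, -0.2]
width: 0.26
```

```bash
python3 go.py|head -1
```

```text
t 11.33 TCP [ 0.4325 -0.1068  0.0458] F [ 0.17 -1.67 -0.19] w 0.26
```

Emit:
move_arm(steps="0.0005 -0.0001 0 0 230; 0.001 -0.0003 0 0 230; 0.0014 -0.0004 0 0 230; 0.0014 -0.0004 0 0 230")

```text
clock: 11.67
position: [0.4328, -0.1068, 0.0446]
ee_rot: [-1.195, 1.218, 1.196]
force: [-1.0, -2.4, 1.2]
width: 0.257
```

```bash
python3 go.py|head -1; python3 - <<'E'
from cell import arm
import cv2,numpy as np
d=arm.get_image("side"); cv2.imwrite("pics/i_s.png",cv2.resize(d["img"][130:330,150:390],None,fx=3,fy=3))
E
```

```text
t 11.67 TCP [ 0.4328 -0.1068  0.0446] F [-1.04 -2.43  1.25] w 0.257
```

View pics/i_s.png

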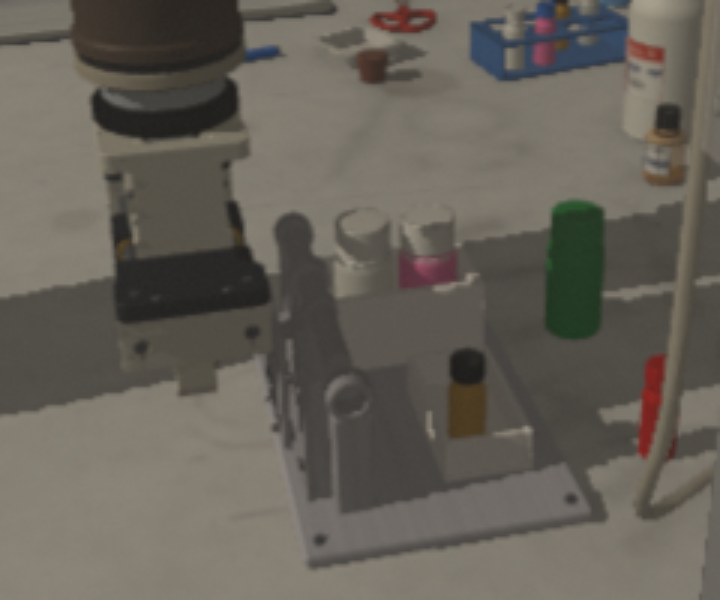

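The side view shows the rod gone from the near bearing (348,395), the far ring filled, and the bottles and vial standing. Opening the gripper.

Emit:
move_arm(steps="0 0 0 0 200; 0 0 0 0 160; 0 0 0 0 100; 0 0 0 0 60; 0 0 0 0 40; 0 0 0 0 40; 0 0 0 0 40; 0 0 0 0 40; 0 0 0 0 40; 0 0 0 0 40")

```text
clock: 12.55
position: [0.433, -0.1068, 0.0447]
ee_rot: [-1.195, 1.218, 1.195]
force: [-0.1, 0.8, 0.9]
width: 0.83
```

Emit:
move_arm(steps="-0.01 0 0 0 40; -0.03 0 0 0 40; -0.06 0 0 0 40; -0.1 0 0 0 40; -0.14 0 0 0 40; -0.16 0 0 0 40; -0.16 0 0 0 40; -0.16 0 0 0 40")

```text
clock: 13.22
position: [0.4338, -0.1067, 0.2058]
ee_rot: [-1.197, 1.215, 1.194]
force: [-0.1, 0.7, -0.1]
width: 0.845
```

```bash
python3 go.py|head -1; python3 - <<'E'
from cell import arm
from h import *
d=arm.get_image("wrist"); cv2.imwrite("pics/j_w.png",d["img"]); np.savez("j_w.npz",**d)
d=arm.get_image("side"); cv2.imwrite("pics/j_s.png",cv2.resize(d["img"][130:330,150:390],None,fx=3,fy=3)); np.savez("j_s.npz",**d)
E
```

```text
t 13.22 TCP [ 0.4338 -0.1067  0.2058] F [-0.09  0.72 -0.14] w 0.845
```

View pics/j_w.png

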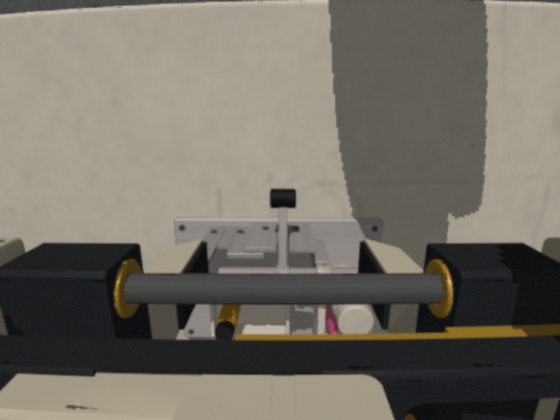

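View pics/j_s.png

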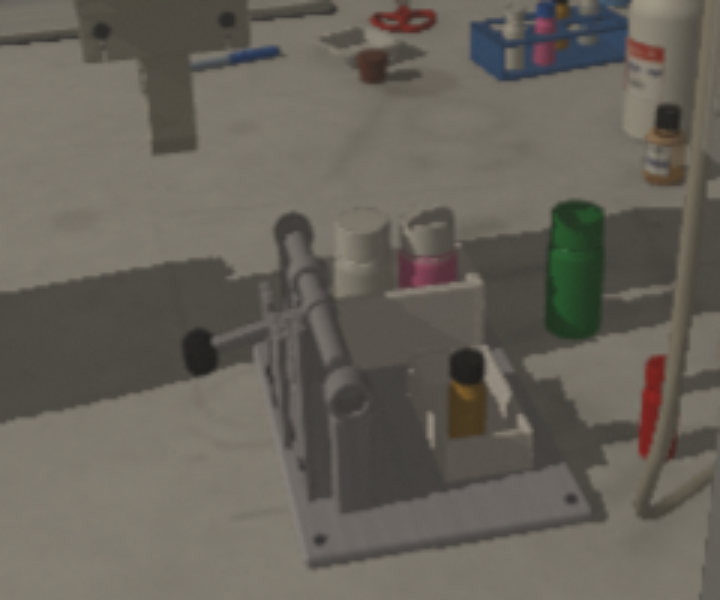

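The wrist view shows the knob at (283,197) with its arm seated between the far plates. The side view shows it low at (200,352). Next I'll check its height.

```bash
python3 - <<'E'
from h import *
for n,(r0,r1,c0,c1) in (("j_s",(236,262,208,225)),("j_w",(185,212,265,302))):
    d=dict(np.load(n+".npz")); g=d["img"][r0:r1,c0:c1].max(-1); C=cloud(d)[r0:r1,c0:c1]
    m=(g<55); q=C[m&np.isfinite(C[...,2])]; q=q[(q[:,2]>.03)&(q[:,2]<.14)]
    ys,xs=np.nonzero(m); u,v=(xs.min()+xs.max())/2+c0,(ys.min()+ys.max())/2+r0
    print(n,len(q),np.percentile(q,[3,50,97],axis=0).round(4).tolist(),u,v,plane(d,[u],[v],.066).round(4))
E
```

```text
j_s 136 [[0.4296, -0.1206, 0.0562], [0.4372, -0.1174, 0.0668], [0.4455, -0.0993, 0.0713]] 216.5 247.0 [[ 0.4376 -0.1145  0.066 ]]
j_w 407 [[0.4275, -0.1164, 0.0676], [0.434, -0.1057, 0.0712], [0.442, -0.0957, 0.0732]] 282.5 198.0 [[ 0.4355 -0.1061  0.066 ]]
```

```bash
python3 - <<'E'
from cell import arm
print(arm.sign_off())
E
```

```text
the job is handed in; nothing more can be done
None
```

The bolt is closed and the job is handed in; no verdict came back. I lifted the handle to about 0.86 rad, slid the bolt about 56 mm along +y, and pressed the handle fully down into the far notch. Then I let go and backed the gripper about 16 cm straight up. It took about 13 s of the 70 s allowed.

- **Finding the notch:** the wrist camera put the far notch about 55 mm along. I confirmed it by feel: the handle passed the 0.6 rad level with only 1–2.5 N of vertical force, so no sideways search was needed.
- **Handle position:** after release, the top of the knob is at 71–72 mm, the same as at the start with the handle fully down. The knob has moved about 56 mm in y.
- **Bottles and vial:** in the last side view the bottles and the vial stand where they did. I judged that by eye, without measuring.
- **Forces:** the highest wrist readings were about 8 N at the raised handle, from small errors in my lift arc. They were below 4 N while pressing down into the notch. I only read forces at the end of each move, so short peaks in between are not ruled out.
- **One mismatch:** the rod measured 11–12 mm nearer the base's front edge than the stated x of −35 mm. I used the measured rod and knob positions, which agreed across views to about 2 mm.

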